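# Take the hot red lid off the glue pot with the lid lifter

### The arm

A 7-joint arm with a two-finger parallel gripper is mounted at the origin on the work surface. World frame = base frame: x ahead of the robot, y to its left, z up, the work surface at z = 0. Lengths are in m, angles in rad, forces in N, time in s.
With the tool pointing down it reaches from about 0.4 to 0.85 m from the base axis. Payload 6.9 kg.
Tool frame: the origin (TCP) lies on the mounting face of the last link; the fingertips stand 173 mm ahead of it and the grasp point (between the pads) lies 155 mm ahead of it; z points along the fingers, y is the line along which they close (so a half turn about z gives the same grasp; the last joint's range is limited). The gripper opens to 85 mm and grips with 20 to 120 N. Pads are 22 mm wide; open, the fingers measure 114 mm over their backs; the gripper's body (76 mm by 85 mm) begins 54 mm behind the grasp point. The pads swing forward as they close: fully open they stand 13 mm farther back than shut.
Start: joints at [-1.24, 0.507, -0.238, 1.5, 0.126, 1.149, -0.155], TCP at [0.14, 0.609, 0.405] pointing down, gripper open.
Joint ranges: [-3.08, 3.08], [-0.24, 2.05], [-1.43, 1.35], [0, 2.5], [-1.52, 4.66], [0.17, 1.96], [-2.89, 2.89]. Speed limits (rad/s): [2.39, 2.39, 3.14, 3.14, 3.14, 3.14, 3.14].

### API

Orientations are given as a 3x3 rotation matrix whose columns are the frame's x, y, z axes.
In Python, from bench import manip gives the robot as it stands. The module is installed in compiled form; this text tells all that it offers.
- The arm moves only by the tool servo_tool, never from a script. Its argument "series" is a list of rows, each an object of numbers: "x", "y", "z": the shift along the tool's x, y, z in units of 30 mm (1.0 is 30 mm); "roll": the turn about the tool's z in degrees. A call has 1 to 12 rows; each row shifts and turns the commanded pose from where the row before left it, along the tool's axes as they then stand; what a row does not reach is not made up. A row lasts 1/12 s, in which the tool goes at most 41.7 mm and 7.16 degrees, less where a joint would pass 70% of its speed; a pose out of reach is approached as far as the arm can. A call is refused whole if a number of a shift passes 1 or a number of a turn 7.16, either way. A call with a gripper value outside its range is refused whole. "grip" is the finger opening in mm, from 0 to 85.4, set as the call begins (left out, the last holds). The fingers move at their own pace and stop on an object; the grip force is fixed at half the most. Time passes only in rows, so rows that do not move let the fingers close. It gives the time, the measured TCP pose, the force, the opening and the grip force at its end, in the units of the state.
- manip.read_state(): the state, without advancing time (a new reading comes with each control period).
- manip.get_image(name): name is "scene" or "top"; returns the picture (400x640x3 uint8, red, green, blue); there is no depth.
- manip.camera_params(name): a dict with "mtx" (3x3 intrinsics, pixels), "k1" (the pictures are not rectified: a ray, as slopes to the right and down, at radius r is drawn at 1 + k1 r^2 times it, then the intrinsics apply), "world_to_cam" (4x4, takes a point from world to camera coordinates). Camera axes: x right, y up, looking along -z (the intrinsics and any distortion apply to the point x, -y, -z); pixel columns grow to the right and rows downward; lengths in m; the calibration is good to about 2 mm. A picture is of the moment at which its call begins. camera_params takes no time and is no camera call.
- manip.finish_job(): hands the job in; it is judged then, once.
The state is a dict: "time_s": time; "joint_pos": joint angles; "dq": joint speeds; "joint_torque": joint torques, N m; "eef_pos": TCP position; "eef_rot": TCP orientation; "ft_force": force on the tool from outside, world axes, zero at the start; "ft_torque": the same for the moment, N m; "width": opening from 0.0 (shut) to 1.0 (fully open); "grip_force": force on a finger pad.
Only numpy, scipy, OpenCV 4.12 (cv2) and the standard library are available. Lean on these libraries where they do the work, as an engineer would, in place of code of your own. Each camera call takes 0.05 s, during which the arm holds its last target. There are 200 camera calls.

### The job

The pot with the red lid is hot: pick up the standing lid lifter by its wooden handle, slide its tongue under the red lid's loop handle, lift the lid off level, and lower it on the lifter into the middle of the round cork mat, never touching that lid with the gripper or arm. Once the lid rests there, draw the lifter out and stand it upright on the bench, clear of the lid and the mat. Leave the blue lid where it is.

Things in the scene. Friction and masses are not known exactly. Their poses are not given: they have to be found in the camera images.
- red_lid: Loose red lid, 130 mm across, 0.35 kg; a 6 mm step below it sits in a fixed pot's mouth (4 mm play). Origin: centre of the step's underside, 104 mm above the bench at the start, z up; top of the red plate at z 12 mm. Loop handle: upside-down U of 8 mm bar in the lid's y-z plane, top bar along y centred at z 56 mm, opening 64 mm wide, 40 mm high; the tongue goes through along x.
- lifter_grip (a point): C-shaped lifter, 0.25 kg, standing on its tongue. Point: centre of its wooden handle (94 long in x, 22 wide in y, 24 mm high), 92 mm above its underside. x: along the handle to the C's open side; z up. Steel upright at x -50 to -44 mm. Flat tongue right below the handle, x -50 to 50 mm, 36 wide, 6 thick, with a lip 8 mm high on its end (x 44 to 50). A lid hung at x = 0 balances.
- mat: Round cork mat, 180 mm across, 8 mm thick, fixed on the bench. Origin: centre of its underside, on the bench. The mat and the two pots stand in a row across the bench, in any order. The pots are alike: aluminium, rim 110 mm above the bench, on fixed grey warmers 150 mm across.
- blue_lid: The same lid with the same loop, in blue, on the second pot; to be left alone. Origin and axes as on the red lid. Beyond the row of pots and mat stand only a glue bottle, wood offcuts and a mallet, out of the way.
Not all that is in view belongs to the job. Leave any green or yellow look-alike of the part that bears lifter_grip alone. Of the things that look like the red_lid, the larger one is meant.

How it is judged:
By the outcome, as a careful person would: the job done as asked, in the order asked, and still so for the second after the job is handed in, with the robot touching nothing.
It also fails if it takes over 72 s, if anything falls off the work surface, if the arm or the gripper's body presses on something with over 40 N, if the wrist force passes 120 N, or if a joint passes its speed limit or range.

## Working session

There is one attempt and no reset: what is moved stays moved. The work goes in short steps, Python scripts to look and compute and a tool call to move; the robot and the scene stay as the last step left them, time stands still between calls to the robot, and variables do not carry over. Pictures are saved under pics/ and viewed, at most 10 in all, crops included, and the job is handed in when it is done.

Besides the shell and the picture viewer there is one more tool, called after "Emit:" by a JSON object that holds its "api" and its "payload". servo_tool: Moves the arm, as the interface text tells. Its arguments: {"type":"object","properties":{"series":{"type":"array","items":{"type":"object","properties":{"x":{"type":"number"},"y":{"type":"number"},"z":{"type":"number"},"roll":{"type":"number"}}}},"grip":{"type":"number"}},"required":["series"]}

```bash
mkdir -p pics
python3 - <<'E'
from bench import manip
import cv2,numpy as np
for n in("scene","top"):
    im=manip.get_image(n); cv2.imwrite(f"pics/{n}0.png",im[:,:,::-1])
    c=manip.camera_params(n); print(n,c['mtx'],c['k1'],np.round(c['world_to_cam'],4))
s=manip.read_state();print(s['time_s'],s['eef_pos'],np.round(s['eef_rot'],3),s['width'])
E
```

```text
scene [[403.32338452   0.         320.70673143]
 [  0.         403.32338452 200.25357346]
 [  0.           0.           1.        ]] -0.023552091756962868 [[ 0.8648  0.5021  0.0025 -0.4018]
 [-0.3566  0.6108  0.7069  0.116 ]
 [ 0.3534 -0.6122  0.7073 -0.9556]
 [ 0.      0.      0.      1.    ]]
top [[395.7045014    0.         317.14113988]
 [  0.         395.7045014  201.73194457]
 [  0.           0.           1.        ]] 0.023863907359111983 [[-2.700e-03 -9.998e-01  2.050e-02 -1.090e-02]
 [ 9.955e-01 -7.000e-04  9.470e-02 -4.789e-01]
 [-9.460e-02  2.060e-02  9.953e-01 -8.099e-01]
 [ 0.000e+00  0.000e+00  0.000e+00  1.000e+00]]
0.1 [0.13996769 0.60896094 0.4039025 ] [[-0.975  0.224 -0.   ]
 [ 0.224  0.975 -0.002]
 [-0.    -0.002 -1.   ]] 1.0019142493535722
```

View pics/scene0.png

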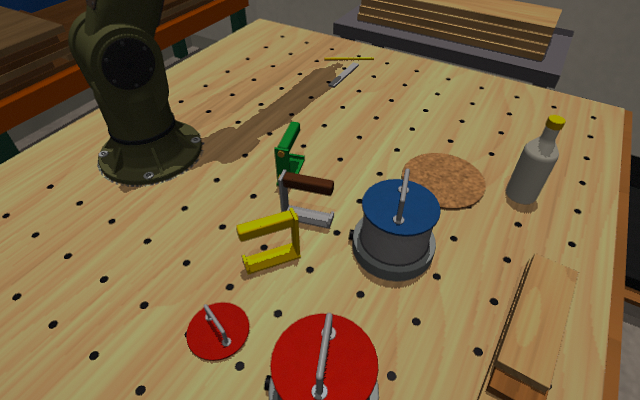

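View pics/top0.png

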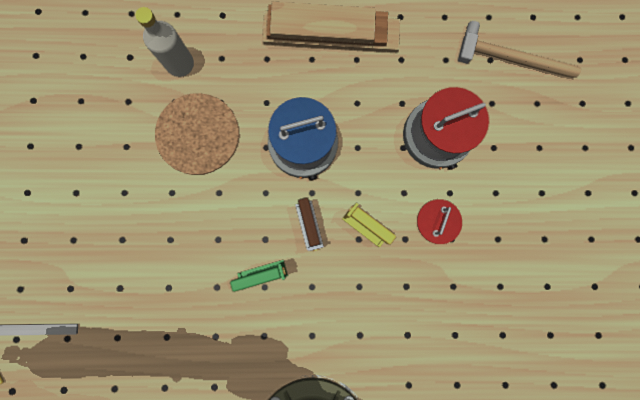

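The scene view shows the lifter, with its brown handle, at (308,184), upright on the left, open to the right. The red pot is at (325,355), the blue lid at (400,205) and the mat at (443,180). In the top view the mat is at (197,133), the blue lid at (302,130), the red lid at (455,120) with its loop tilted, and the lifter handle runs from (303,200) to (318,248).

```bash
cat > h.py <<'E'
from bench import manip
import cv2,numpy as np
def ray(n,px):
    c=manip.camera_params(n);K=c['mtx'];p=(np.atleast_2d(px).astype(float)-K[:2,2])/[K[0,0],K[1,1]]
    u=p.copy()
    for _ in range(10): u=p/(1+c['k1']*(u**2).sum(1,keepdims=True))
    d=np.c_[u[:,0],-u[:,1],-np.ones(len(u))]; M=c['world_to_cam'];R=M[:3,:3]
    return -R.T@M[:3,3], d@R
def plane(n,px,z):
    o,d=ray(n,px); return (o+d*((z-o[2])/d[:,2])[:,None])[:,:2]
def comps(m,amin=40):
    k,l,s,c=cv2.connectedComponentsWithStats(m.astype(np.uint8)*255)
    return sorted([(s[i,4],l==i) for i in range(1,k) if s[i,4]>=amin],key=lambda t:-t[0])
def pts(m):
    y,x=np.nonzero(m); return np.c_[x,y].astype(float)
def circ(n,m,z):
    """centre/radius of coloured disc at height z (hull contour projected)"""
    h=cv2.convexHull(pts(m).astype(np.float32))[:,0]
    q=plane(n,h,z).astype(np.float32); (c,r)=cv2.minEnclosingCircle(q); e=cv2.fitEllipse(q)
    return np.round(c,4),round(r,4),np.round(e[0],4),np.round(e[1],4)
def rect(n,m,z):
    q=plane(n,pts(m),z).astype(np.float32); (c,s,a)=cv2.minAreaRect(q*1000)
    qc=q-q.mean(0); w,v=np.linalg.eigh(qc.T@qc)
    return np.round(c,1),np.round(s,1),round(a,1),np.round(q.mean(0),4),np.round(np.degrees(np.arctan2(v[1,1],v[0,1])),1)
def hsv(im): return cv2.cvtColor(im,cv2.COLOR_RGB2HSV).astype(int)
E
python3 - <<'E'
from h import *
for n in("scene","top"):
    im=cv2.imread(f"pics/{n}0.png")[:,:,::-1].copy();H,S,V=np.moveaxis(hsv(im),2,0)
    red=((H<6)|(H>174))&(S>180)&(V>120)
    for a,m in comps(red,500)[:2]: print(n,'red',a,circ(n,m,.116))
    for a,m in comps((H>100)&(H<115)&(S>150)&(V>60),500)[:2]: print(n,'blue',a,circ(n,m,.116))
    br=(H<16)&(S>110)&(V<115)
    for a,m in comps(br,150)[:4]: print(n,'brown',a,pts(m).mean(0).round(),rect(n,m,.104))
    print([im[r,c] for c,r in [(310,223),(197,120),(180,140)]] if n=='top' else '')
    g=(S<60)&(V>110)
    for a,m in comps(g,60):
        p=pts(m).mean(0)
        if n=='top' and p[1]<260 and p[0]>200 and p[0]<560: print(n,'grey',a,p.round(),rect(n,m,.164))
    mt=(H>3)&(H<17)&(S>75)&(V>110)
    for a,m in comps(mt,2000)[:3]: print(n,'mat',a,pts(m).mean(0).round(),circ(n,m,.008))
E
```

```text
scene red 3470 (array([ 0.6445, -0.2569]), 0.0556, array([ 0.6494, -0.2581]), array([0.0715, 0.1139]))
scene red 3365 (array([ 0.604 , -0.2773]), 0.0585, array([ 0.6087, -0.277 ]), array([0.0872, 0.1143]))
scene blue 3012 (array([0.6072, 0.0176]), 0.0644, array([0.6073, 0.0178]), array([0.1272, 0.1277]))
scene brown 5595 [41. 70.] (array([-488.2,   97.3]), array([228.9, 813.5]), 53.8, array([-0.4002,  0.0344], dtype=float32), np.float32(140.2))
scene brown 2222 [192.  19.] (array([-242.2,  483.5]), array([287.1, 407. ]), 40.4, array([-0.279 ,  0.4742], dtype=float32), np.float32(102.9))
scene brown 738 [308. 183.] (array([438.5,  -3.8]), array([94.4, 41.3]), 16.2, array([ 0.4391, -0.0032], dtype=float32), np.float32(-167.0))
scene brown 539 [511. 387.] (array([ 840. , -185.7]), array([65.6, 38.1]), 4.0, array([ 0.8338, -0.1857], dtype=float32), np.float32(-151.1))

scene mat 3647 [619. 272.] (array([0.9771, 0.3417]), 0.4293, array([0.9805, 0.3389]), array([0.0766, 0.8708]))
scene mat 3055 [448. 178.] (array([0.6348, 0.2592]), 0.0987, array([0.6329, 0.251 ]), array([0.1734, 0.2007]))

[... 615 characters left out ...]
2, 0.0363], dtype=float32), np.float32(64.9))
top grey 227 [305. 231.] (array([418.8,  15.3]), array([88.1, 28.6]), 31.3, array([0.4139, 0.0119], dtype=float32), np.float32(-157.0))
top grey 183 [301. 123.] (array([604.9,  18.6]), array([12. , 77.7]), 15.0, array([0.6068, 0.0188], dtype=float32), np.float32(105.1))
top grey 166 [465. 111.] (array([ 627.9, -274. ]), array([ 6.9, 79.1]), 21.3, array([ 0.6278, -0.2738], dtype=float32), np.float32(111.3))
top grey 73 [445. 220.] (array([ 432.5, -231.9]), array([ 4.4, 50.8]), 68.9, array([ 0.4328, -0.2321], dtype=float32), np.float32(158.9))
top mat 5225 [196. 133.] (array([0.6303, 0.2482]), 0.09, array([0.6297, 0.2479]), array([0.1778, 0.1783]))
```

```bash
cat >> h.py <<'E'
def go(x,y,z,yaw):
    """report shift in tool units to reach grasp point (x,y,z), tool y axis at yaw+90"""
    s=manip.read_state();R=np.array(s['eef_rot']);p=np.array(s['eef_pos'])
    g=p+R[:,2]*.155
    a=np.degrees(np.arctan2(R[1,1],R[0,1]))-90
    d=R.T@(np.array([x,y,z])-g)
    print('t',round(s['time_s'],2),'grasp',g.round(4),'yaw',round(a,2),'tilt',R[2].round(4),'w',round(s['width'],3),'gf',round(s['grip_force'],1),'F',np.round(s['ft_force'],1),'q',np.round(s['joint_pos'],2))
    dy=(yaw-a+180)%360-180
    print(' roll deg',round(-dy,2),' shift units now-axes',(d/.03).round(2),' after roll',end=' ')
    t=np.radians(dy);c,sn=np.cos(t),np.sin(t);R2=np.array([[c,-sn,0],[sn,c,0],[0,0,1]])@R
    print(((R2.T@(np.array([x,y,z])-g))/.03).round(2))
E
python3 - <<'E'
from h import *
for n in("scene","top"):
    im=cv2.imread(f"pics/{n}0.png")[:,:,::-1].copy();H,S,V=np.moveaxis(hsv(im),2,0)
    red=((H<8)|(H>172))&(S>170)&(V>70)
    red=cv2.morphologyEx(red.astype(np.uint8),cv2.MORPH_CLOSE,np.ones((15,15)))>0
    for a,m in comps(red,500)[:2]: print(n,'red',a,pts(m).mean(0).round(),circ(n,m,.116))
go(.434,.006,.2,14.3)
E
```

```text
scene red 7797 [324. 360.] (array([ 0.6292, -0.2766]), 0.0664, array([ 0.6295, -0.277 ]), array([0.1287, 0.134 ]))
scene red 2801 [217. 331.] (array([ 0.4907, -0.3072]), 0.0397, array([ 0.4907, -0.3072]), array([0.0786, 0.079 ]))
top red 3377 [455. 120.] (array([ 0.6277, -0.2728]), 0.0639, array([ 0.6274, -0.273 ]), array([0.1262, 0.1272]))
top red 1519 [439. 221.] (array([ 0.433 , -0.2378]), 0.0414, array([ 0.4332, -0.2377]), array([0.0814, 0.082 ]))
t 0.1 grasp [0.1399 0.6087 0.2489] yaw -12.94 tilt [-0.     -0.0016 -1.    ] w 1.002 gf 0.0 F [0.4 0.2 0.3] q [-1.24  0.51 -0.24  1.5   0.13  1.15 -0.15]
 roll deg -27.24  shift units now-axes [-14.05 -17.38   1.66]  after roll [ -4.54 -21.89   1.67]
```

Emit:
{"api": "servo_tool", "payload": {"series": [{"roll":-6.8},{"roll":-6.8},{"roll":-6.8},{"roll":-6.8},{"y":-1},{"y":-1},{"y":-1},{"y":-1},{"y":-1},{"y":-1},{"y":-1},{"y":-1}], "grip": 85}}

```text
invalid input at $.series[0]: expected keys x, y, z, roll
```

Emit:
{"api": "servo_tool", "payload": {"series": [{"y":-1,"x":-0.3},{"y":-1,"x":-0.3},{"y":-1,"x":-0.3},{"y":-1,"x":-0.4},{"y":-1,"x":-0.4},{"y":-1,"x":-0.4},{"y":-1,"x":-0.4},{"y":-1,"x":-0.4},{"y":-1,"x":-0.4},{"y":-1,"x":-0.4},{"y":-1,"x":-0.4},{"y":-1,"x":-0.4}]}}

```text
invalid input at $.series[0]: expected keys x, y, z, roll
```

```bash
python3 -c "
from h import *
go(.434,.006,.2,14.3)"
```

```text
t 0.1 grasp [0.1399 0.6087 0.2489] yaw -12.94 tilt [-0.     -0.0016 -1.    ] w 1.002 gf 0.0 F [0.4 0.2 0.3] q [-1.24  0.51 -0.24  1.5   0.13  1.15 -0.15]
 roll deg -27.24  shift units now-axes [-14.05 -17.38   1.66]  after roll [ -4.54 -21.89   1.67]
```

All keys are needed in every row.

Emit:
{"api": "servo_tool", "payload": {"series": [{"x":0,"y":0,"z":0,"roll":-6.8},{"x":0,"y":0,"z":0,"roll":-6.8},{"x":0,"y":0,"z":0,"roll":-6.8},{"x":0,"y":0,"z":0,"roll":-6.8},{"x":0,"y":-1,"z":0,"roll":0},{"x":0,"y":-1,"z":0,"roll":0},{"x":0,"y":-1,"z":0,"roll":0},{"x":0,"y":-1,"z":0,"roll":0},{"x":0,"y":-1,"z":0,"roll":0},{"x":0,"y":-1,"z":0,"roll":0},{"x":0,"y":-1,"z":0,"roll":0},{"x":0,"y":-1,"z":0,"roll":0}], "grip": 85}}

```text
time_s: 1.1
eef_pos: [0.1992, 0.3749, 0.4044]
eef_rot: [[-0.969, -0.246, -0.0], [-0.246, 0.969, -0.001], [0.0, -0.001, -1.0]]
ft_force: [0.4, -0.9, 0.1]
width: 0.999
grip_force: 0.0
```

Emit:
{"api": "servo_tool", "payload": {"series": [{"x":-0.3,"y":-1,"z":0,"roll":0},{"x":-0.3,"y":-1,"z":0,"roll":0},{"x":-0.3,"y":-1,"z":0,"roll":0},{"x":-0.4,"y":-1,"z":0,"roll":0},{"x":-0.4,"y":-1,"z":0,"roll":0},{"x":-0.4,"y":-1,"z":0,"roll":0},{"x":-0.4,"y":-1,"z":0,"roll":0},{"x":-0.4,"y":-1,"z":0,"roll":0},{"x":-0.4,"y":-1,"z":0,"roll":0},{"x":-0.4,"y":-1,"z":0,"roll":0},{"x":-0.4,"y":-1,"z":0,"roll":0},{"x":-0.4,"y":-1,"z":0,"roll":0}]}}

```text
time_s: 2.1
eef_pos: [0.4191, 0.0594, 0.4046]
eef_rot: [[-0.969, -0.246, -0.0], [-0.246, 0.969, -0.0], [0.0, -0.0, -1.0]]
ft_force: [0.3, 0.4, 0.5]
width: 0.997
grip_force: 0.0
```

```bash
python3 -c "
from h import *
go(.434,.006,.2,14.3)"
```

```text
t 2.1 grasp [0.4191 0.0594 0.2496] yaw 14.27 tilt [ 2.e-04 -0.e+00 -1.e+00] w 0.997 gf 0.0 F [0.3 0.4 0.5] q [-0.17  0.19 -0.04  1.99  0.01  0.96  1.61]
 roll deg -0.03  shift units now-axes [-0.04 -1.85  1.65]  after roll [-0.04 -1.85  1.65]
```

Emit:
{"api": "servo_tool", "payload": {"series": [{"x":0,"y":-0.9,"z":0,"roll":0},{"x":-0.04,"y":-0.95,"z":0,"roll":0},{"x":0,"y":0,"z":0,"roll":0},{"x":0,"y":0,"z":0,"roll":0},{"x":0,"y":0,"z":0,"roll":0}], "grip": 55}}

```text
time_s: 2.52
eef_pos: [0.4332, 0.0079, 0.4045]
eef_rot: [[-0.969, -0.246, -0.001], [-0.246, 0.969, 0.0], [0.001, 0.001, -1.0]]
ft_force: [-0.0, 0.2, -0.3]
width: 0.646
grip_force: 0.0
```

```bash
python3 -c "
from h import *
print(plane('top',[[347,207],[395,240],[295,265]],.1))
go(.434,.006,.092,14.3)
cv2.imwrite('pics/a.png',np.vstack([manip.get_image('top')[150:300,200:460],manip.get_image('scene')[100:300,180:440]])[:,:,::-1].repeat(2,0).repeat(2,1)[:600])"
```

```text
[[ 0.46140875 -0.06713548]
 [ 0.39853529 -0.15766253]
 [ 0.35231436  0.03172519]]
t 2.52 grasp [0.4331 0.0079 0.2495] yaw 14.26 tilt [ 7.e-04  6.e-04 -1.e+00] w 0.646 gf 0.0 F [-0.   0.2 -0.3] q [-0.07  0.21 -0.    1.97  0.    0.96  1.74]
 roll deg -0.04  shift units now-axes [-0.02 -0.07  5.25]  after roll [-0.02 -0.07  5.25]
```

View pics/a.png

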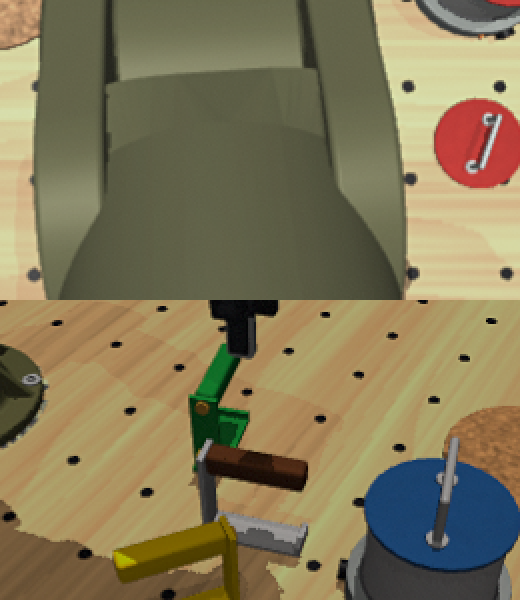

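The scene crop shows the fingers above the brown handle, the lip on the right (open) end, and the yellow lifter clear. The arm hides the top view. I'll descend and grip.

Emit:
{"api": "servo_tool", "payload": {"series": [{"x":0,"y":-0.05,"z":0.9,"roll":0},{"x":0,"y":0,"z":0.9,"roll":0},{"x":0,"y":0,"z":0.9,"roll":0},{"x":0,"y":0,"z":0.9,"roll":0},{"x":0,"y":0,"z":0.9,"roll":0},{"x":0,"y":0,"z":0.6,"roll":0},{"x":0,"y":0,"z":0.15,"roll":0},{"x":0,"y":0,"z":0,"roll":0},{"x":0,"y":0,"z":0,"roll":0}]}}

```text
time_s: 3.37
eef_pos: [0.434, 0.0065, 0.2478]
eef_rot: [[-0.969, -0.247, 0.0], [-0.247, 0.969, 0.0], [-0.0, 0.0, -1.0]]
ft_force: [-0.7, -0.5, -0.2]
width: 0.644
grip_force: 0.0
```

Emit:
{"api": "servo_tool", "payload": {"series": [{"x":0,"y":0,"z":0,"roll":0},{"x":0,"y":0,"z":0,"roll":0},{"x":0,"y":0,"z":0,"roll":0},{"x":0,"y":0,"z":0,"roll":0},{"x":0,"y":0,"z":0,"roll":0},{"x":0,"y":0,"z":0,"roll":0},{"x":0,"y":0,"z":0,"roll":0},{"x":0,"y":0,"z":0,"roll":0},{"x":0,"y":0,"z":0,"roll":0},{"x":0,"y":0,"z":0,"roll":0}], "grip": 0}}

```text
time_s: 4.2
eef_pos: [0.4341, 0.0062, 0.2483]
eef_rot: [[-0.969, -0.247, 0.002], [-0.247, 0.969, 0.0], [-0.002, -0.0, -1.0]]
ft_force: [-1.2, 1.2, 7.3]
width: 0.249
grip_force: 58.7
```

```bash
python3 -c "
from h import *
go(.434,.006,.092,14.3)"
```

```text
t 4.2 grasp [0.4344 0.0063 0.0933] yaw 14.28 tilt [-2.2e-03 -1.0e-04 -1.0e+00] w 0.249 gf 58.7 F [-1.2  1.2  7.3] q [-0.07  0.44 -0.01  2.19  0.    0.51  1.74]
 roll deg -0.02  shift units now-axes [ 0.02 -0.01  0.04]  after roll [ 0.02 -0.01  0.04]
```

Emit:
{"api": "servo_tool", "payload": {"series": [{"x":0,"y":0,"z":-0.4,"roll":0},{"x":0,"y":0,"z":-0.8,"roll":0},{"x":0,"y":0,"z":-0.8,"roll":0},{"x":0,"y":0,"z":-0.8,"roll":0},{"x":0,"y":0,"z":-0.8,"roll":0},{"x":0,"y":0,"z":-0.6,"roll":0},{"x":0,"y":0,"z":-0.3,"roll":-3.5},{"x":0,"y":0,"z":0,"roll":-3.5},{"x":0,"y":0,"z":0,"roll":0},{"x":0,"y":0,"z":0,"roll":0}]}}

```text
time_s: 5.03
eef_pos: [0.4334, 0.0058, 0.3824]
eef_rot: [[-0.933, -0.361, 0.0], [-0.361, 0.933, 0.0], [-0.0, -0.0, -1.0]]
ft_force: [-0.7, -0.6, -2.8]
width: 0.252
grip_force: 59.2
```

```bash
python3 -c "
from h import *
go(.488,-.328,.222,21.3)"
```

```text
t 5.03 grasp [0.4334 0.0058 0.2274] yaw 21.15 tilt [-1.e-04 -0.e+00 -1.e+00] w 0.252 gf 59.2 F [-0.7 -0.6 -2.8] q [-0.05  0.23 -0.03  2.01  0.01  0.9   1.86]
 roll deg -0.15  shift units now-axes [  2.32 -11.03   0.18]  after roll [  2.35 -11.03   0.18]
```

Emit:
{"api": "servo_tool", "payload": {"series": [{"x":0.4,"y":-0.5,"z":0,"roll":0},{"x":0.5,"y":-1,"z":0,"roll":0},{"x":0.5,"y":-1,"z":0,"roll":0},{"x":0.5,"y":-1,"z":0,"roll":0},{"x":0.4,"y":-1,"z":0,"roll":0},{"x":0,"y":-1,"z":0,"roll":0},{"x":0,"y":-1,"z":0,"roll":0},{"x":0,"y":-1,"z":0,"roll":0},{"x":0,"y":-1,"z":0,"roll":0},{"x":0,"y":-1,"z":0,"roll":0},{"x":0,"y":-1,"z":0,"roll":0},{"x":0,"y":-0.5,"z":0.1,"roll":-0.1}]}}

```text
time_s: 6.03
eef_pos: [0.4895, -0.3303, 0.3787]
eef_rot: [[-0.933, -0.36, -0.0], [-0.36, 0.933, -0.002], [0.001, -0.002, -1.0]]
ft_force: [-0.3, -0.1, -1.9]
width: 0.246
grip_force: 59.4
```

Emit:
{"api": "servo_tool", "payload": {"series": [{"x":0,"y":0,"z":0.1,"roll":0},{"x":0,"y":0,"z":0,"roll":0},{"x":0,"y":0,"z":0,"roll":0}]}}

```text
time_s: 6.28
eef_pos: [0.4889, -0.3257, 0.3753]
eef_rot: [[-0.932, -0.364, -0.002], [-0.364, 0.932, 0.002], [0.001, 0.002, -1.0]]
ft_force: [-0.9, -0.4, -3.2]
width: 0.248
grip_force: 59.4
```

```bash
python3 -c "
from h import *
go(.488,-.328,.222,21.3)
t=manip.get_image('top');s=manip.get_image('scene')
cv2.imwrite('pics/bt.png',t[:,:,::-1]);cv2.imwrite('pics/bs.png',s[:,:,::-1])
cv2.imwrite('pics/b.png',np.hstack([t[50:250,370:570],s[200:400,220:420]])[:,:,::-1].repeat(2,0).repeat(2,1))"
```

```text
t 6.28 grasp [ 0.4886 -0.3255  0.2203] yaw 21.33 tilt [ 0.0011  0.0024 -1.    ] w 0.248 gf 59.4 F [-0.9 -0.4 -3.2] q [ 0.48  0.47  0.1   1.65 -0.05  1.03  2.54]
 roll deg 0.03  shift units now-axes [ 0.05 -0.07 -0.06]  after roll [ 0.05 -0.07 -0.06]
```

View pics/b.png

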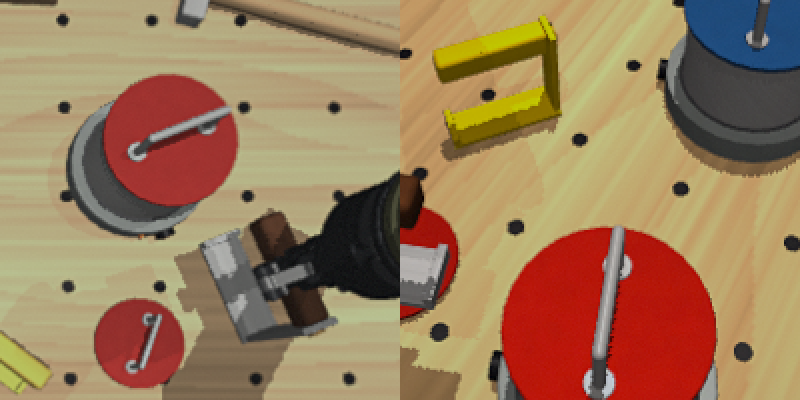

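The top crop shows the lifter held in front of the red pot, tongue pointing at the loop: tongue end at crop (220,240), loop from (137,150) to (225,115). The scene crop shows the lid and loop clear. I'll insert.

Emit:
{"api": "servo_tool", "payload": {"series": [{"x":0,"y":-0.07,"z":-0.06,"roll":0},{"x":-0.3,"y":0,"z":0,"roll":0},{"x":-0.5,"y":0,"z":0,"roll":0},{"x":-0.5,"y":0,"z":0,"roll":0},{"x":-0.5,"y":0,"z":0,"roll":0},{"x":-0.4,"y":0,"z":0,"roll":0},{"x":-0.2,"y":0,"z":0,"roll":0},{"x":0,"y":0,"z":0,"roll":0},{"x":0,"y":0,"z":0,"roll":0}]}}

```text
time_s: 7.13
eef_pos: [0.5571, -0.3021, 0.3777]
eef_rot: [[-0.931, -0.365, -0.001], [-0.365, 0.931, -0.0], [0.001, 0.0, -1.0]]
ft_force: [-0.7, 0.1, -3.2]
width: 0.248
grip_force: 59.4
```

```bash
python3 -c "
from h import *
go(.628,-.2735,.222,21.3)
t=manip.get_image('top');s=manip.get_image('scene')
cv2.imwrite('pics/c.png',np.hstack([t[50:250,370:570],s[200:400,220:420]])[:,:,::-1].repeat(2,0).repeat(2,1))"
```

```text
t 7.13 grasp [ 0.557  -0.3021  0.2227] yaw 21.4 tilt [ 7.e-04  2.e-04 -1.e+00] w 0.248 gf 59.4 F [-0.7  0.1 -3.2] q [ 0.4   0.54  0.09  1.52 -0.05  1.09  2.45]
 roll deg 0.1  shift units now-axes [-2.55  0.03  0.02]  after roll [-2.55  0.03  0.02]
```

View pics/c.png

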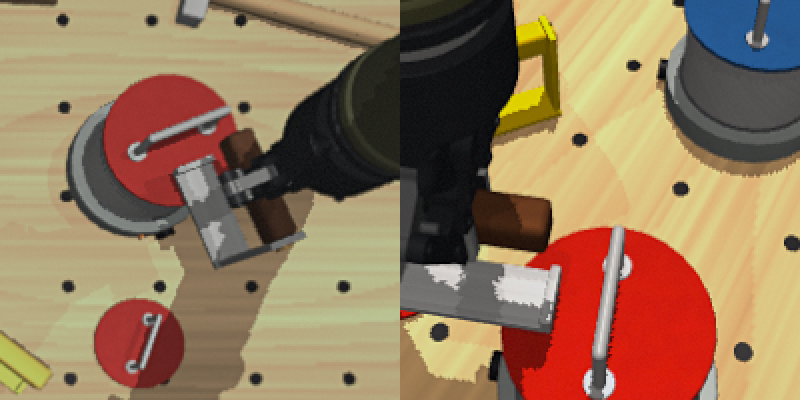

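The tongue tip is now over the lid's edge and lined up with the middle of the loop: scene crop tip (553,300), loop from (618,235) to (600,375). I'll go on until it is centred.

Emit:
{"api": "servo_tool", "payload": {"series": [{"x":-0.25,"y":0,"z":0,"roll":0},{"x":-0.4,"y":0.03,"z":0,"roll":0},{"x":-0.5,"y":0,"z":0,"roll":0},{"x":-0.5,"y":0,"z":0,"roll":0},{"x":-0.5,"y":0,"z":0,"roll":0},{"x":-0.3,"y":0,"z":0,"roll":0},{"x":-0.1,"y":0,"z":0,"roll":0},{"x":0,"y":0,"z":0,"roll":0},{"x":0,"y":0,"z":0,"roll":0}]}}

```text
time_s: 7.98
eef_pos: [0.6276, -0.274, 0.3778]
eef_rot: [[-0.931, -0.364, -0.001], [-0.364, 0.931, -0.0], [0.001, 0.0, -1.0]]
ft_force: [-0.2, -0.1, -2.5]
width: 0.246
grip_force: 59.4
```

```bash
python3 -c "
from h import *
go(.628,-.2735,.222,21.3)
t=manip.get_image('top');s=manip.get_image('scene')
cv2.imwrite('pics/d.png',np.hstack([t[50:250,370:570],s[200:400,220:420]])[:,:,::-1].repeat(2,0).repeat(2,1))"
```

```text
t 7.98 grasp [ 0.6274 -0.274   0.2228] yaw 21.34 tilt [ 9.e-04  0.e+00 -1.e+00] w 0.246 gf 59.4 F [-0.2 -0.1 -2.5] q [ 0.33  0.62  0.09  1.36 -0.06  1.16  2.37]
 roll deg 0.04  shift units now-axes [-0.02  0.01  0.03]  after roll [-0.02  0.01  0.03]
```

View pics/d.png

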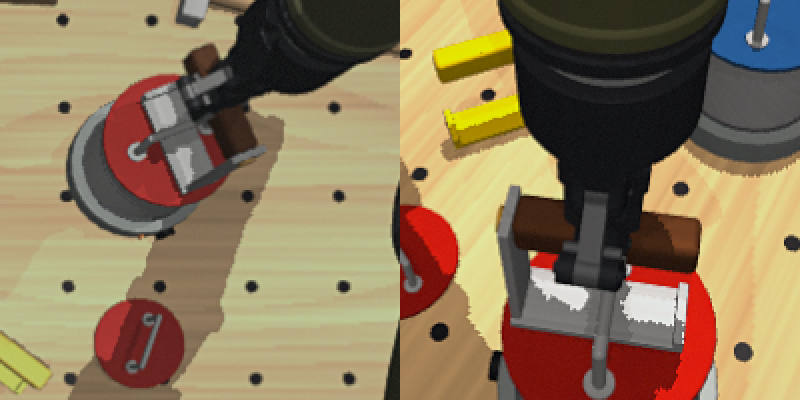

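The tongue is through the loop, with the bar at its middle: scene crop bar at (607,320) and tongue from (510,320) to (685,345). Now a slow lift.

Emit:
{"api": "servo_tool", "payload": {"series": [{"x":0,"y":0,"z":-0.1,"roll":0},{"x":0,"y":0,"z":-0.1,"roll":0},{"x":0,"y":0,"z":-0.1,"roll":0},{"x":0,"y":0,"z":-0.1,"roll":0},{"x":0,"y":0,"z":-0.1,"roll":0},{"x":0,"y":0,"z":-0.07,"roll":0},{"x":0,"y":0,"z":-0.07,"roll":0},{"x":0,"y":0,"z":-0.07,"roll":0},{"x":0,"y":0,"z":-0.07,"roll":0},{"x":0,"y":0,"z":-0.07,"roll":0},{"x":0,"y":0,"z":-0.07,"roll":0},{"x":0,"y":0,"z":0,"roll":0}]}}

```text
time_s: 9.08
eef_pos: [0.6279, -0.2737, 0.4057]
eef_rot: [[-0.931, -0.364, -0.0], [-0.364, 0.931, -0.0], [0.0, 0.0, -1.0]]
ft_force: [0.2, 0.2, -7.1]
width: 0.245
grip_force: 59.0
```

Emit:
{"api": "servo_tool", "payload": {"series": [{"x":0,"y":0,"z":-0.1,"roll":0},{"x":0,"y":0,"z":-0.2,"roll":0},{"x":0,"y":0,"z":-0.3,"roll":0},{"x":0,"y":0,"z":-0.4,"roll":0},{"x":0,"y":0,"z":-0.5,"roll":0},{"x":0,"y":0,"z":-0.5,"roll":0},{"x":0,"y":0,"z":-0.4,"roll":0},{"x":0,"y":0,"z":-0.3,"roll":0},{"x":0,"y":0,"z":-0.2,"roll":0},{"x":0,"y":0,"z":-0.1,"roll":0},{"x":0,"y":0,"z":0,"roll":0},{"x":0,"y":0,"z":0,"roll":0}]}}

```text
time_s: 10.08
eef_pos: [0.6279, -0.2736, 0.495]
eef_rot: [[-0.931, -0.364, -0.001], [-0.364, 0.931, 0.0], [0.001, 0.001, -1.0]]
ft_force: [-0.2, -1.2, -7.2]
width: 0.246
grip_force: 59.1
```

```bash
python3 -c "
from h import *
go(.6,-.27,.34,21.3)
t=manip.get_image('top');s=manip.get_image('scene')
cv2.imwrite('pics/e.png',np.hstack([t[0:200,370:570],s[120:400,200:440]][1:])[:,:,::-1].repeat(2,0).repeat(2,1))"
```

```text
t 10.08 grasp [ 0.6277 -0.2736  0.34  ] yaw 21.37 tilt [ 7.e-04  6.e-04 -1.e+00] w 0.246 gf 59.1 F [-0.2 -1.2 -7.2] q [ 0.33  0.56  0.1   1.15 -0.05  1.43  2.36]
 roll deg 0.07  shift units now-axes [0.82 0.45 0.  ]  after roll [0.82 0.45 0.  ]
```

View pics/e.png

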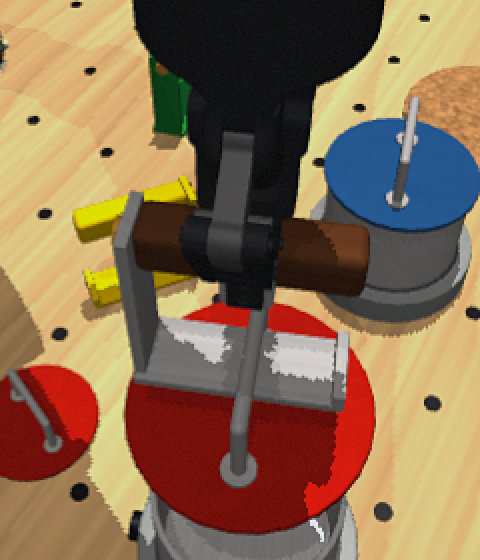

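The lid hangs level on the lifter above the pot, with the bar at mid-tongue. I'll carry it over the blue pot with gentle ramps.

Emit:
{"api": "servo_tool", "payload": {"series": [{"x":-0.04,"y":0.1,"z":-0.1,"roll":0},{"x":-0.08,"y":0.2,"z":-0.1,"roll":0},{"x":-0.12,"y":0.3,"z":-0.1,"roll":0},{"x":-0.16,"y":0.4,"z":-0.1,"roll":0},{"x":-0.2,"y":0.5,"z":-0.1,"roll":0},{"x":-0.24,"y":0.6,"z":-0.1,"roll":0},{"x":-0.28,"y":0.7,"z":0,"roll":0},{"x":-0.32,"y":0.8,"z":0,"roll":0},{"x":-0.32,"y":0.8,"z":0,"roll":0},{"x":-0.32,"y":0.8,"z":0,"roll":0},{"x":-0.32,"y":0.8,"z":0,"roll":0},{"x":-0.32,"y":0.8,"z":0,"roll":0}]}}

```text
time_s: 11.18
eef_pos: [0.629, -0.0506, 0.5142]
eef_rot: [[-0.931, -0.366, 0.001], [-0.366, 0.931, 0.001], [-0.001, 0.001, -1.0]]
ft_force: [1.4, -0.2, -7.1]
width: 0.245
grip_force: 59.0
```

Emit:
{"api": "servo_tool", "payload": {"series": [{"x":-0.32,"y":0.8,"z":0,"roll":0},{"x":-0.32,"y":0.8,"z":0,"roll":0},{"x":-0.32,"y":0.8,"z":0,"roll":0},{"x":-0.32,"y":0.8,"z":0,"roll":0},{"x":-0.32,"y":0.8,"z":0,"roll":0},{"x":-0.32,"y":0.8,"z":0,"roll":0},{"x":-0.32,"y":0.8,"z":0,"roll":0},{"x":-0.32,"y":0.8,"z":0,"roll":0},{"x":-0.28,"y":0.7,"z":0,"roll":0},{"x":-0.24,"y":0.6,"z":0,"roll":0},{"x":-0.2,"y":0.5,"z":0,"roll":0},{"x":-0.16,"y":0.4,"z":0,"roll":0}]}}

```text
time_s: 12.18
eef_pos: [0.6306, 0.2271, 0.5139]
eef_rot: [[-0.93, -0.367, -0.0], [-0.367, 0.93, 0.001], [-0.0, 0.001, -1.0]]
ft_force: [0.2, 0.2, -5.8]
width: 0.246
grip_force: 59.1
```

Emit:
{"api": "servo_tool", "payload": {"series": [{"x":-0.12,"y":0.3,"z":0,"roll":0},{"x":-0.08,"y":0.2,"z":0,"roll":0},{"x":-0.04,"y":0.1,"z":0,"roll":0},{"x":0,"y":0,"z":0,"roll":0},{"x":0,"y":0,"z":0,"roll":0},{"x":0,"y":0,"z":0,"roll":0},{"x":0,"y":0,"z":0,"roll":0},{"x":0,"y":0,"z":0,"roll":0}]}}

```text
time_s: 12.85
eef_pos: [0.632, 0.2425, 0.5137]
eef_rot: [[-0.932, -0.363, 0.0], [-0.363, 0.932, -0.0], [-0.0, -0.0, -1.0]]
ft_force: [0.4, 0.9, -7.0]
width: 0.249
grip_force: 59.1
```

```bash
python3 -c "
from h import *
go(.630,.248,.16,21.3)
t=manip.get_image('top');s=manip.get_image('scene')
cv2.imwrite('pics/f.png',np.hstack([t[0:240,60:360],s[20:260,300:540]])[:,:,::-1])
for n,im in(('top',t),('scene',s)):
    H,S,V=np.moveaxis(hsv(im),2,0)
    red=((H<8)|(H>172))&(S>170)&(V>70)
    red=cv2.morphologyEx(red.astype(np.uint8),cv2.MORPH_CLOSE,np.ones((15,15)))>0
    for a,m in comps(red,500)[:2]: print(n,'red',a,pts(m).mean(0).round(),circ(n,m,.2295))
"
```

```text
t 12.85 grasp [0.6321 0.2425 0.3587] yaw 21.3 tilt [-1.e-04 -3.e-04 -1.e+00] w 0.249 gf 59.1 F [ 0.4  0.9 -7. ] q [-0.42  0.54  0.03  1.14 -0.01  1.46  1.55]
 roll deg -0.0  shift units now-axes [-0.    0.2   6.62]  after roll [-0.    0.2   6.62]
top red 2842 [171.  98.] (array([0.6325, 0.2414]), 0.0639, array([0.6327, 0.2415]), array([0.1264, 0.1276]))
top red 1517 [439. 221.] (array([ 0.4278, -0.2   ]), 0.035, array([ 0.428 , -0.2002]), array([0.0686, 0.0694]))
scene red 2800 [217. 331.] (array([ 0.5466, -0.342 ]), 0.0303, array([ 0.5467, -0.342 ]), array([0.0599, 0.0602]))
scene red 2004 [471.  89.] (array([0.6336, 0.2412]), 0.0676, array([0.6329, 0.2423]), array([0.1277, 0.1292]))
```

View pics/f.png

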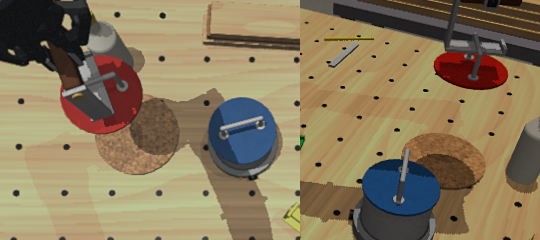

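The lid hangs level near the mat at (0.633, 0.242), about 7 mm short in y. I'll correct that and lower.

Emit:
{"api": "servo_tool", "payload": {"series": [{"x":0,"y":0.08,"z":0.1,"roll":0},{"x":0,"y":0.1,"z":0.2,"roll":0},{"x":0,"y":0.05,"z":0.3,"roll":0},{"x":0,"y":0,"z":0.4,"roll":0},{"x":0,"y":0,"z":0.5,"roll":0},{"x":0,"y":0,"z":0.6,"roll":0},{"x":0,"y":0,"z":0.6,"roll":0},{"x":0,"y":0,"z":0.6,"roll":0},{"x":0,"y":0,"z":0.6,"roll":0},{"x":0,"y":0,"z":0.6,"roll":0},{"x":0,"y":0,"z":0.6,"roll":0},{"x":0,"y":0,"z":0.5,"roll":0}]}}

```text
time_s: 13.95
eef_pos: [0.6287, 0.25, 0.3431]
eef_rot: [[-0.931, -0.365, -0.002], [-0.365, 0.931, -0.001], [0.002, 0.0, -1.0]]
ft_force: [0.2, 1.2, -7.1]
width: 0.247
grip_force: 59.1
```

Emit:
{"api": "servo_tool", "payload": {"series": [{"x":0,"y":0,"z":0.4,"roll":0},{"x":0,"y":0,"z":0.3,"roll":0},{"x":0,"y":0,"z":0.2,"roll":0},{"x":0,"y":0,"z":0.1,"roll":0},{"x":0,"y":0,"z":0,"roll":0},{"x":0,"y":0,"z":0,"roll":0},{"x":0,"y":0,"z":0,"roll":0},{"x":0,"y":0,"z":0,"roll":0}]}}

```text
time_s: 14.62
eef_pos: [0.6295, 0.2498, 0.3164]
eef_rot: [[-0.931, -0.364, 0.001], [-0.364, 0.931, 0.001], [-0.001, 0.0, -1.0]]
ft_force: [-0.3, 0.1, -7.7]
width: 0.251
grip_force: 59.1
```

```bash
python3 -c "
from h import *
go(.6287,.2546,.1465,21.3)
t=manip.get_image('top');s=manip.get_image('scene')
for n,im in(('top',t),('scene',s)):
    H,S,V=np.moveaxis(hsv(im),2,0)
    red=((H<8)|(H>172))&(S>170)&(V>70)
    red=cv2.morphologyEx(red.astype(np.uint8),cv2.MORPH_CLOSE,np.ones((15,15)))>0
    for a,m in comps(red,500)[:2]: print(n,'red',a,pts(m).mean(0).round(),circ(n,m,.035))
"
```

```text
t 14.62 grasp [0.6298 0.2499 0.1614] yaw 21.36 tilt [-0.0015  0.     -1.    ] w 0.251 gf 59.1 F [-0.3  0.1 -7.7] q [-0.42  0.65  0.02  1.47 -0.01  1.02  1.54]
 roll deg 0.06  shift units now-axes [-0.02  0.16  0.5 ]  after roll [-0.02  0.16  0.5 ]
top red 1649 [198. 132.] (array([0.6298, 0.2488]), 0.0637, array([0.6297, 0.2487]), array([0.1263, 0.127 ]))
top red 1518 [439. 221.] (array([ 0.4366, -0.2644]), 0.046, array([ 0.4368, -0.2645]), array([0.0902, 0.0911]))
scene red 2800 [217. 331.] (array([ 0.4508, -0.2823]), 0.0464, array([ 0.4508, -0.2823]), array([0.0919, 0.0923]))
scene red 1492 [446. 173.] (array([0.6301, 0.246 ]), 0.0649, array([0.6303, 0.245 ]), array([0.1243, 0.1286]))
```

Emit:
{"api": "servo_tool", "payload": {"series": [{"x":0,"y":0,"z":0.08,"roll":0},{"x":0,"y":0,"z":0.08,"roll":0},{"x":0,"y":0,"z":0.08,"roll":0},{"x":0,"y":0,"z":0.06,"roll":0},{"x":0,"y":0,"z":0.06,"roll":0},{"x":0,"y":0,"z":0.06,"roll":0},{"x":0,"y":0,"z":0.06,"roll":0},{"x":0,"y":0,"z":0.06,"roll":0},{"x":0,"y":0,"z":0.06,"roll":0},{"x":0,"y":0,"z":0.06,"roll":0},{"x":0,"y":0,"z":0.06,"roll":0},{"x":0,"y":0,"z":0,"roll":0}]}}

```text
time_s: 15.72
eef_pos: [0.6293, 0.2497, 0.2937]
eef_rot: [[-0.931, -0.364, -0.0], [-0.364, 0.931, -0.0], [0.0, -0.0, -1.0]]
ft_force: [-0.9, -0.7, -2.9]
width: 0.247
grip_force: 59.7
```

Emit:
{"api": "servo_tool", "payload": {"series": [{"x":0,"y":0,"z":0.08,"roll":0},{"x":0,"y":0,"z":0.08,"roll":0},{"x":0,"y":0,"z":0.08,"roll":0},{"x":0,"y":0,"z":0.04,"roll":0},{"x":0,"y":0,"z":0,"roll":0},{"x":0,"y":0,"z":0,"roll":0}]}}

```text
time_s: 16.22
eef_pos: [0.6293, 0.2497, 0.2854]
eef_rot: [[-0.931, -0.364, -0.0], [-0.364, 0.931, -0.0], [0.0, -0.0, -1.0]]
ft_force: [0.2, -1.0, -2.2]
width: 0.246
grip_force: 59.7
```

```bash
python3 -c "
from h import *
go(.630,.248,.131,21.3)
t=manip.get_image('top');s=manip.get_image('scene')
cv2.imwrite('pics/g.png',np.hstack([t[60:200,120:300],s[100:240,370:550]])[:,:,::-1].repeat(2,0).repeat(2,1))
for n,im in(('top',t),('scene',s)):
    H,S,V=np.moveaxis(hsv(im),2,0)
    red=((H<8)|(H>172))&(S>170)&(V>70)
    red=cv2.morphologyEx(red.astype(np.uint8),cv2.MORPH_CLOSE,np.ones((15,15)))>0
    for a,m in comps(red,500)[:2]: print(n,'red',a,pts(m).mean(0).round(),circ(n,m,.02))
"
```

```text
t 16.22 grasp [0.6293 0.2497 0.1304] yaw 21.36 tilt [ 2.e-04 -0.e+00 -1.e+00] w 0.246 gf 59.7 F [ 0.2 -1.  -2.2] q [-0.42  0.68  0.02  1.5  -0.01  0.95  1.54]
 roll deg 0.06  shift units now-axes [-0.   -0.06 -0.02]  after roll [-0.   -0.06 -0.02]
top red 1513 [439. 221.] (array([ 0.437 , -0.2693]), 0.0467, array([ 0.4374, -0.2694]), array([0.0917, 0.0927]))
top red 1500 [200. 135.] (array([0.6293, 0.2484]), 0.0639, array([0.6294, 0.2486]), array([0.1261, 0.127 ]))
scene red 2800 [217. 331.] (array([ 0.4434, -0.2777]), 0.0476, array([ 0.4434, -0.2777]), array([0.0943, 0.0947]))
scene red 1758 [444. 175.] (array([0.6296, 0.2482]), 0.0651, array([0.6295, 0.2479]), array([0.1279, 0.129 ]))
```

View pics/g.png

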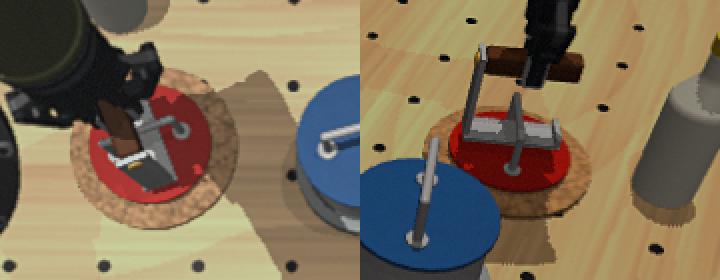

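The lid rests centred on the mat, with the tongue free inside the loop (scene crop tongue (515,130), bar top (515,100)). I'll draw the lifter out.

Emit:
{"api": "servo_tool", "payload": {"series": [{"x":0,"y":0,"z":0.12,"roll":0},{"x":0,"y":0,"z":0,"roll":0},{"x":0.2,"y":0,"z":0,"roll":0},{"x":0.4,"y":0,"z":0,"roll":0},{"x":0.5,"y":0,"z":0,"roll":0},{"x":0.5,"y":0,"z":0,"roll":0},{"x":0.5,"y":0,"z":0,"roll":0},{"x":0.5,"y":0,"z":0,"roll":0},{"x":0.6,"y":0,"z":0,"roll":0},{"x":0.7,"y":0,"z":0,"roll":0},{"x":0.7,"y":0,"z":0,"roll":0},{"x":0.7,"y":0,"z":0,"roll":0}]}}

```text
time_s: 17.32
eef_pos: [0.48, 0.1913, 0.2822]
eef_rot: [[-0.931, -0.364, 0.0], [-0.364, 0.931, 0.0], [-0.0, -0.0, -1.0]]
ft_force: [0.5, 0.1, -2.9]
width: 0.248
grip_force: 59.6
```

Emit:
{"api": "servo_tool", "payload": {"series": [{"x":0.6,"y":0,"z":0,"roll":0},{"x":0.5,"y":0,"z":0,"roll":0},{"x":0.3,"y":0,"z":0,"roll":0},{"x":0,"y":0,"z":0,"roll":0},{"x":0,"y":0,"z":0,"roll":0},{"x":0,"y":0,"z":0,"roll":0}]}}

```text
time_s: 17.82
eef_pos: [0.4431, 0.1769, 0.2823]
eef_rot: [[-0.931, -0.364, 0.002], [-0.364, 0.931, 0.001], [-0.002, 0.0, -1.0]]
ft_force: [-0.0, -0.0, -1.9]
width: 0.245
grip_force: 59.6
```

```bash
python3 -c "
from h import *
go(.445,.178,.0935,21.3)
t=manip.get_image('top');s=manip.get_image('scene')
for n,im in(('top',t),('scene',s)):
    H,S,V=np.moveaxis(hsv(im),2,0)
    red=((H<8)|(H>172))&(S>170)&(V>70)
    red=cv2.morphologyEx(red.astype(np.uint8),cv2.MORPH_CLOSE,np.ones((15,15)))>0
    for a,m in comps(red,500)[:2]: print(n,'red',a,pts(m).mean(0).round(),circ(n,m,.02))
"
```

```text
t 17.82 grasp [0.4434 0.1771 0.1273] yaw 21.36 tilt [-1.8e-03  1.0e-04 -1.0e+00] w 0.245 gf 59.6 F [-0.  -0.  -1.9] q [-0.44  0.43  0.01  2.05 -0.01  0.66  1.52]
 roll deg 0.06  shift units now-axes [-0.06  0.01  1.13]  after roll [-0.06  0.01  1.13]
top red 2778 [195. 132.] (array([0.6296, 0.2486]), 0.064, array([0.6295, 0.2485]), array([0.1265, 0.1276]))
top red 1516 [439. 221.] (array([ 0.4371, -0.2692]), 0.0468, array([ 0.4374, -0.2694]), array([0.0917, 0.0928]))
scene red 2800 [217. 331.] (array([ 0.4434, -0.2777]), 0.0476, array([ 0.4434, -0.2777]), array([0.0943, 0.0947]))
scene red 1841 [445. 175.] (array([0.6297, 0.248 ]), 0.0654, array([0.6298, 0.2477]), array([0.1285, 0.1294]))
```

The lid didn't move. I'll lower the lifter to the bench gently.

Emit:
{"api": "servo_tool", "payload": {"series": [{"x":0,"y":0,"z":0.3,"roll":0},{"x":0,"y":0,"z":0.3,"roll":0},{"x":0,"y":0,"z":0.2,"roll":0},{"x":0,"y":0,"z":0.1,"roll":0},{"x":0,"y":0,"z":0.07,"roll":0},{"x":0,"y":0,"z":0.06,"roll":0},{"x":0,"y":0,"z":0.05,"roll":0},{"x":0,"y":0,"z":0.04,"roll":0},{"x":0,"y":0,"z":0,"roll":0},{"x":0,"y":0,"z":0,"roll":0}]}}

```text
time_s: 18.75
eef_pos: [0.4422, 0.1765, 0.2485]
eef_rot: [[-0.931, -0.364, 0.0], [-0.364, 0.931, 0.0], [-0.0, -0.0, -1.0]]
ft_force: [0.2, 0.5, -2.1]
width: 0.244
grip_force: 59.6
```

Emit:
{"api": "servo_tool", "payload": {"series": [{"x":0,"y":0,"z":0.03,"roll":0},{"x":0,"y":0,"z":0,"roll":0},{"x":0,"y":0,"z":0,"roll":0}]}}

```text
time_s: 19.0
eef_pos: [0.4422, 0.1765, 0.2483]
eef_rot: [[-0.931, -0.364, 0.001], [-0.364, 0.931, 0.0], [-0.001, 0.0, -1.0]]
ft_force: [-2.0, -0.7, 7.2]
width: 0.25
grip_force: 61.0
```

Emit:
{"api": "servo_tool", "payload": {"series": [{"x":0,"y":0,"z":0,"roll":0},{"x":0,"y":0,"z":0,"roll":0},{"x":0,"y":0,"z":0,"roll":0},{"x":0,"y":0,"z":0,"roll":0},{"x":0,"y":0,"z":0,"roll":0},{"x":0,"y":0,"z":0,"roll":0},{"x":0,"y":0,"z":0,"roll":0}], "grip": 55}}

```text
time_s: 19.58
eef_pos: [0.4422, 0.1765, 0.2474]
eef_rot: [[-0.931, -0.364, -0.0], [-0.364, 0.931, -0.0], [0.0, -0.0, -1.0]]
ft_force: [-0.5, -0.6, 0.4]
width: 0.641
grip_force: 0.0
```

Emit:
{"api": "servo_tool", "payload": {"series": [{"x":0,"y":0,"z":-0.2,"roll":0},{"x":0,"y":0,"z":-0.5,"roll":0},{"x":0,"y":0,"z":-0.8,"roll":0},{"x":0,"y":0,"z":-1,"roll":0},{"x":0,"y":0,"z":-1,"roll":0},{"x":0,"y":0,"z":-1,"roll":0},{"x":0,"y":0,"z":-0.6,"roll":0},{"x":0,"y":0,"z":-0.2,"roll":0},{"x":0,"y":0,"z":0,"roll":0},{"x":0,"y":0,"z":0,"roll":0}]}}

```text
time_s: 20.42
eef_pos: [0.4419, 0.1764, 0.406]
eef_rot: [[-0.931, -0.364, -0.0], [-0.364, 0.931, -0.0], [0.001, -0.0, -1.0]]
ft_force: [-0.5, -0.0, 0.3]
width: 0.642
grip_force: 0.0
```

```bash
python3 -c "
from h import *
go(.445,.178,.25,21.3)
s=manip.get_image('scene')
cv2.imwrite('pics/i.png',s[:,:,::-1])
"
```

```text
t 20.42 grasp [0.4418 0.1764 0.251 ] yaw 21.36 tilt [ 5.e-04 -0.e+00 -1.e+00] w 0.642 gf 0.0 F [-0.5 -0.   0.3] q [-0.45  0.27  0.02  1.88 -0.01  0.99  1.52]
 roll deg 0.06  shift units now-axes [-0.12  0.01  0.03]  after roll [-0.12  0.01  0.03]
```

View pics/i.png

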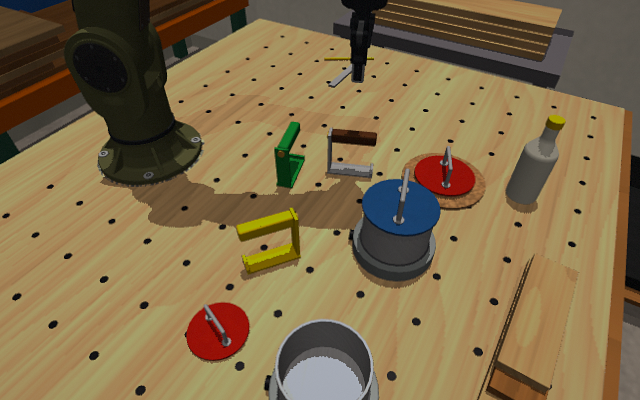

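The red lid sits centred on the mat at (444,175). The lifter stands upright at (350,153), clear of both, the blue lid has not moved, and the gripper is free above.

```bash
python3 -c "
from bench import manip
print(manip.finish_job())"
```

```text
the job is handed in; nothing more can be done
None
```

The job is handed in at about 20 s: the red lid rests centred on the cork mat, the lifter stands upright on the bench clear of lid and mat, and the blue lid was left where it was.

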